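Level the casting slab with a wedge

ROBOT

A 6-joint arm with a two-finger parallel gripper is mounted at the origin on the work surface. World frame = base frame: x ahead of the robot, y to its left, z up, the work surface at z = 0. Lengths are in m, angles in rad, forces in N, time in s.
With the tool pointing down it reaches from about 0.35 to 0.725 m from the base axis. Payload 4.3 kg.
Tool frame: the origin (TCP) lies midway between the tips of the shut fingers; the grasp point (between the pads) lies env.grasp_offset behind it (env.grasp_offset is the distance from the TCP to the grasp point, in m); z points along the fingers, y is the line along which they close (so a half turn about z gives the same grasp; the last joint's range is limited). The gripper opens to 85 mm and grips with 20 to 120 N. Pads are 22 mm wide; open, the fingers measure 114 mm over their backs; the gripper's body (76 mm by 85 mm) begins 54 mm behind the grasp point. The pads swing forward as they close: fully open they stand 13 mm farther back than shut.
Start: joints at [1.194, 0.377, 0.081, 1.274, 0, 1.46], TCP at [0.152, 0.555, 0.231] pointing down, gripper open.
Joint ranges: [-2.72, 2.72], [-0.84, 1.66], [-1.02, 1.22], [-1.77, 2.12], [-1.37, 1.28], [-3.14, 3.14]. Speed limits (rad/s): [2.57, 2.57, 3.14, 3.14, 3.14, 3.14].

INTERFACE

Orientations are given as a unit quaternion [w, x, y, z].
In Python, from workcell import env, vision, order gives the robot as it stands. The module is installed in compiled form; this text tells all that it offers.
- The arm moves only by the shell command python3 -m handwheel 'ROWS'. ROWS is JSON, a list of rows, each a list of 5 numbers: the shift along the tool's x, y, z in cm, then the turn about the tool's z in degrees, then the finger opening in cm, from 0 to 8.54. In form: [[x, y, z, turn, jaw], ...]. A call has 1 to 10 rows; each row shifts and turns the commanded pose from where the row before left it, along the tool's axes as they then stand; what a row does not reach is not made up. A row lasts 1/10 s, in which the tool goes at most 50 mm and 8.59 degrees, less where a joint would pass 70% of its speed; a pose out of reach is approached as far as the arm can. A call is refused whole if a number of a shift passes 5 or a number of a turn 8.59, either way. A call with a gripper value outside its range is refused whole. The fingers move at their own pace and stop on an object; the grip force is fixed at half the most. Time passes only in rows, so rows that do not move let the fingers close. It gives the time, the measured TCP pose, the force, the opening and the grip force at its end, in the units of the state.
- env.state(): the state, without advancing time (a new reading comes with each control period).
- vision.camera(name): name is "side" or "top" or "wrist"; returns the picture (384x512x3 uint8, blue, green, red); there is no depth.
- vision.camera_params(name): a dict with "camera_matrix" (3x3 intrinsics, pixels), "eye" and "orientation" of the camera in the world; the wrist camera has in their place "hand_eye" (4x4, takes a point from camera to tool coordinates, whose origin is the TCP and whose axes are the flange's). Camera axes: x right, y up, looking along -z (the intrinsics and any distortion apply to the point x, -y, -z); pixel columns grow to the right and rows downward; lengths in m; the calibration is good to about 2 mm. A picture is of the moment at which its call begins: read the wrist's pose just before it. camera_params takes no time and is no camera call.
- order.finish_job(): hands the job in; it is judged then, once.
The state is a dict: "time_s": time; "qpos": joint angles; "dq": joint speeds; "effort": joint torques, N m; "eef_pos": TCP position; "ee_rot": TCP orientation; "force": force on the tool from outside, world axes, zero at the start; "moment": the same for the moment, N m; "opening": opening from 0.0 (shut) to 1.0 (fully open); "gripper_force": force on a finger pad.
Only numpy, scipy, OpenCV 4.12 (cv2) and the standard library are available. Lean on these libraries where they do the work, as an engineer would, in place of code of your own. Each camera call takes 0.05 s, during which the arm holds its last target. There are 200 camera calls.

TASK

The slab carrying the plaster mould has a low corner. Pick up the wooden wedge, set it on the table pointing straight at that corner and slide it, thin end first, under the corner's screw foot, gently and slowly, until the bubble of the level on the slab sits between its two black lines; then let go and leave the wedge there, flat on the table and carrying the corner. Do not touch the slab or what stands on it with the arm, and leave everything else on the table where it is.

Things in the scene. Friction and masses are not known exactly. Their poses are not given: they have to be found in the camera images.
- stand: Fixed stand under the slab: two clay props and a 6 mm high tie bar at x = 190 mm (the pivot line), two 37 mm high rest blocks at x = 105, y = +-90 mm under the tipped slab. Origin on the table straight below the low corner's screw foot. x is level, from this low corner to the far corner: the wedge goes in along +x, its middle on y = 0.
- corner (a point): Where the low corner's steel screw foot (20 mm ball end) leaves the slab's underside, 44 mm above the table when level. How far the foot is screwed out differs each time and is not measured: its lowest point is 18 to 26 mm above the table when the slab is level, about 11 mm less at the start. Its load on what lifts it is some 3 to 5 N.
- bubble (a joint): Bubble's place (m) along the level's green vial: 0 centred, positive towards the far corner (near corner low), negative towards the near corner (too high); stops at +-0.024. Between, 0.7 m per rad of tilt, 3.7 mm per mm of lift at the foot; settles in about 1 s. The white bubble is 15 mm long, the black lines 24 mm apart, so within about 4 mm of 0 it lies between them.
- slab_point (a point): Outermost point of the slab's low corner, on its top face, 22 mm beyond the foot, 60 mm above the table when level. The wooden slab, 300 mm square, 16 mm thick, rocks only about the line across its left and right corners and starts 0.06 rad low. Fixed on it: a level (aluminium bar 110 x 34 mm along the stand's x, its vial in the middle) and a 95 mm high plaster mould.
- wedge: Plain pale wooden wedge, 200 mm long, 40 mm wide, 130 g, lying flat. Origin at the middle of its underside; its x axis points to the thin end. Thickness falls evenly from 35 mm at the butt (x = -100 mm) to 3 mm at the thin end (x = +100 mm), a slope of 0.16.
- wedge_tip (a point): Middle of the wedge's thin edge, on its underside; axes as the wedge's.
- packer: Flat wooden packer of the wedge's wood, 200 x 40 mm, evenly 22 mm thick; not to be used. Origin at the middle of its underside.
- prop: Loose fired-clay prop, upright cylinder 36 mm across, 60 mm high. Leave it. Origin under its centre.
- vase: Unfired clay vase, 104 mm across, 135 mm high, standing. Leave it. Origin under its centre.
- jar: White jar, 68 mm across, 85 mm high, standing. Leave it. Origin under its centre.
- rib: Dark wooden disc scraper, 70 mm across, 7 mm thick, lying flat. Leave it. Origin under its centre.
- brush: Wooden-handled brush lying on the table at the left. Leave it. Origin near its middle.
- bowl: Fired-clay bowl, 120 mm across, 50 mm high, on the right. Leave it. Origin under its centre.
Not all that is in view belongs to the job. What is shaped like the wedge but pink or turquoise is not meant.

How it is judged:
By the outcome, as a careful person would: the job done as asked, in the order asked, and still so for the second after the job is handed in, with the robot touching nothing.
It also fails if it takes over 72 s, if anything falls off the work surface, if the arm or the gripper's body presses on something with over 40 N, if the wrist force passes 120 N, or if a joint passes its speed limit or range.

## Working session

There is one attempt and no reset: what is moved stays moved. The work goes in short steps, Python scripts to look and compute and a shell command to move; the robot and the scene stay as the last step left them, time stands still between calls to the robot, and variables do not carry over. Pictures are saved under pics/ and viewed, at most 10 in all, crops included, and the job is handed in when it is done.

```bash
mkdir -p pics; cat > h.py <<'E'
import numpy as np, cv2
from workcell import env, vision, order
from scipy.spatial.transform import Rotation as R
def rot(q): return R.from_quat([q[1],q[2],q[3],q[0]]).as_matrix()
def cam(name,st=None):
    p=vision.camera_params(name); K=np.array(p["camera_matrix"])
    if "eye" in p:
        o=np.array(p["orientation"]); return K,np.array(p["eye"]),(rot(o) if o.size==4 else o),p
    st=st or env.state(); T=np.array(p["hand_eye"]); Rt=rot(st["ee_rot"])
    return K,Rt@T[:3,3]+np.array(st["eef_pos"]),Rt@T[:3,:3],p
def dist(p):
    for k in p:
        if 'dist' in k: return np.array(p[k],float)
def ray(c,px,z):
    K,e,Rm,p=c
    u=cv2.undistortPoints(np.array(px,float).reshape(-1,1,2),K,dist(p)).reshape(-1,2)
    d=np.c_[u[:,0],-u[:,1],-np.ones(len(u))]@Rm.T
    return e+d*((z-e[2])/d[:,2])[:,None]
def proj(c,P):
    K,e,Rm,p=c; q=(np.atleast_2d(P)-e)@Rm; q=q*[1,-1,-1]
    return cv2.projectPoints(q,np.zeros(3),np.zeros(3),K,dist(p))[0].reshape(-1,2)
E
python3 - <<'E'
from h import *
print(env.state(), env.grasp_offset)
ims=[]
for n in ("top","side"):
    print(n,vision.camera_params(n)); im=vision.camera(n); cv2.imwrite(f"pics/{n}0.png",cv2.resize(im,(800,600)));cv2.imwrite(f"{n}_raw.png",im)
print(vision.camera_params("wrist"))
E
```

```text
{'time_s': 0.0, 'qpos': array([ 1.19370084e+00,  3.78071802e-01,  7.96414234e-02,  1.27440729e+00,
       -1.33916141e-05,  1.46051994e+00]), 'dq': array([-8.83896077e-05, -8.17142643e-04,  9.39688042e-04,  8.37095485e-05,
       -7.16899931e-04, -7.60705033e-04]), 'effort': array([-1.98271257e-03, -4.63600373e+01,  2.69877005e+01,  2.07513501e-02,
       -1.18085491e-04,  1.24289946e-05]), 'eef_pos': array([0.15135022, 0.55404655, 0.23036191]), 'ee_rot': array([-2.39771127e-04,  1.33014087e-01,  9.91113622e-01, -9.92132224e-04]), 'force': array([ 0.40059701,  0.38702257, -0.64681199]), 'moment': array([ 0.02103815,  0.01989074, -0.00529854]), 'gripper_force': 0.0, 'opening': 0.9970597304869446} 0.0187
top {'camera_matrix': array([[403.65452969,   0.        , 255.82140567],
       [  0.        , 403.65452969, 196.31123174],
       [  0.        ,   0.        ,   1.        ]]), 'eye': array([0.44474178, 0.00234154, 1.55886418]), 'orientation': array([ 0.70674371,  0.02741877, -0.02533644, -0.70648397])}
side {'camera_matrix': array([[482.61344926,   0.        , 255.85234144],
       [  0.        , 482.61344926, 184.47688017],
       [  0.        ,   0.        ,   1.        ]]), 'eye': array([1.3510153 , 1.04845269, 1.26968676]), 'orientation': array([0.28116855, 0.13183787, 0.38140121, 0.87068717])}
{'camera_matrix': array([[272.69052238,   0.        , 251.75502981],
       [  0.        , 272.69052238, 192.8632639 ],
       [  0.        ,   0.        ,   1.        ]]), 'hand_eye': array([[-5.66631605e-04,  9.53122513e-01,  3.02584126e-01,
         7.65587219e-02],
       [ 9.99999751e-01,  4.13035220e-04,  5.71603999e-04,
         1.86509436e-04],
       [ 4.19830739e-04,  3.02584375e-01, -9.53122510e-01,
        -1.41970902e-01],
       [ 0.00000000e+00,  0.00000000e+00,  0.00000000e+00,
         1.00000000e+00]])}
```

View pics/top0.png

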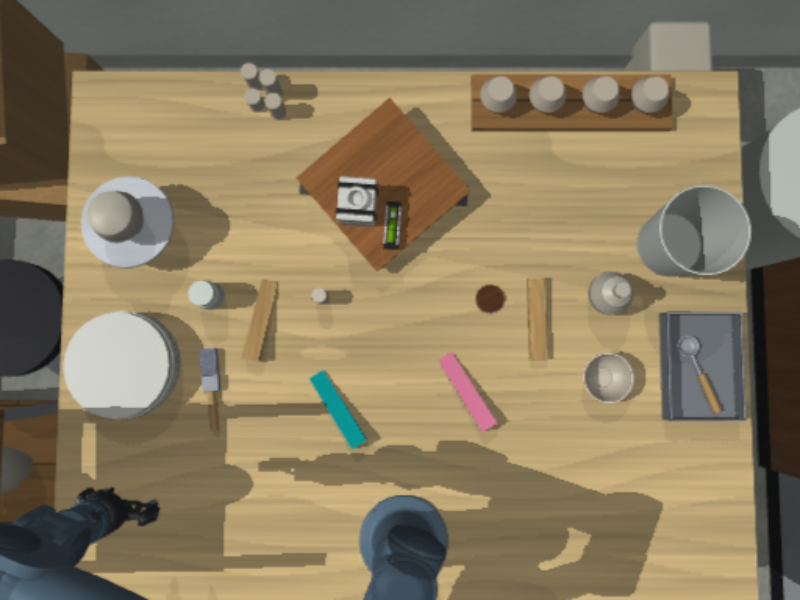

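View pics/side0.png

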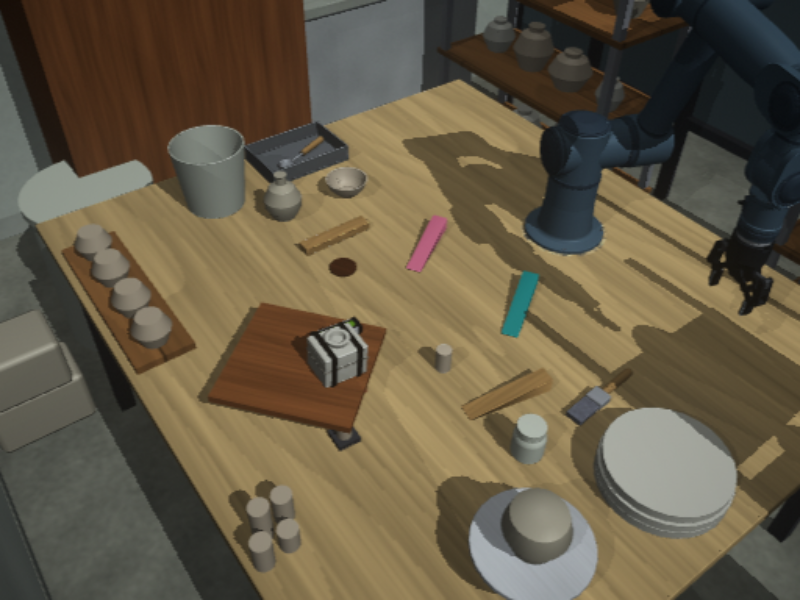

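The top view shows the slab diamond with its near corner at (380,270), and two pale bars at (260,320) and (537,320). The bowl, vase, jar, rib and prop are around them. I'll zoom in to tell the wedge from the packer.

```bash
python3 - <<'E'
from h import *
s=cv2.imread("side_raw.png");t=cv2.imread("top_raw.png")
f=lambda im,x0,y0,w,h:cv2.resize(im[y0:y0+h,x0:x0+w],(400,300),interpolation=cv2.INTER_CUBIC)
out=np.vstack([np.hstack([f(s,285,222,80,60),f(s,180,125,80,60)]),np.hstack([f(t,140,172,80,60),f(t,305,172,80,60)])])
cv2.imwrite("pics/z1.png",out)
c=cam("top")
# pale bars : print corners via contour around
for n,im in(("top",t),("side",s)):
    c=cam(n)
    pts=np.array([[260,320],[537,320],[380,270],[390,98],[298,178],[468,190],[320,296],[205,294],[490,298],[393,225]])*0.64 if n=="top" else np.array([[507,393],[335,235]])*0.64
    print(ray(c,pts,0.0).round(3)[:,:2].tolist())
E
```

```text
[[0.528, 0.353], [0.528, -0.333], [0.653, 0.056], [1.093, 0.032], [0.886, 0.263], [0.855, -0.164], [0.588, 0.205], [0.593, 0.491], [0.583, -0.217], [0.766, 0.024]]
[[0.524, 0.344], [0.532, -0.336]]
```

View pics/z1.png

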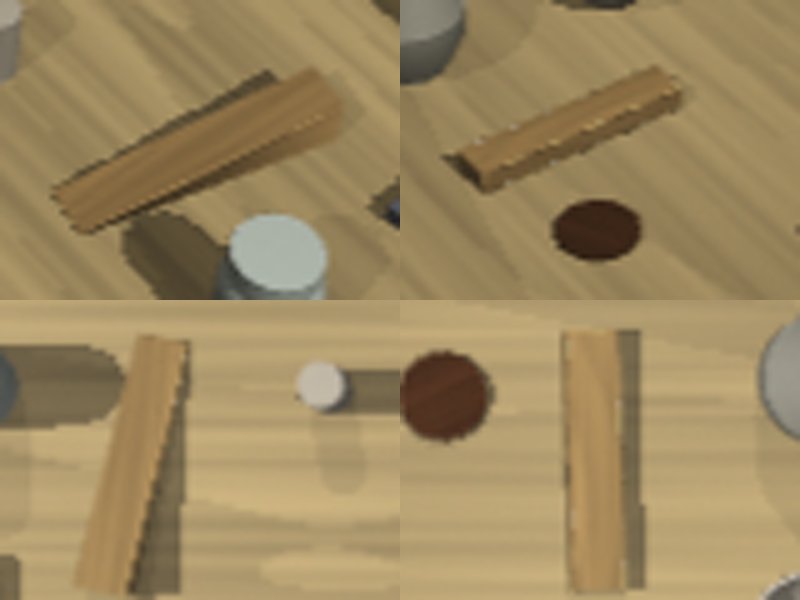

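Left bar is the wedge: it tapers in the side view, and its thin end points away from the robot. Raw top pixels are about (172,180) for the tip and (161,230) for the butt. Next I'll measure the slab corners and the wedge.

```bash
python3 - <<'E'
from h import *
def corners(im,box):
    x,y,w,h=box; hsv=cv2.cvtColor(im,cv2.COLOR_BGR2HSV)
    m=((hsv[...,0]<14)&(hsv[...,1]>100)&(hsv[...,2]>70)).astype(np.uint8)
    k=np.zeros_like(m);k[y:y+h,x:x+w]=m[y:y+h,x:x+w]
    k=cv2.morphologyEx(k,cv2.MORPH_OPEN,np.ones((3,3)))
    cs,_=cv2.findContours(k,0,2); c=max(cs,key=cv2.contourArea); 
    hull=cv2.convexHull(c); print(cv2.contourArea(hull)); 
    a=cv2.approxPolyDP(hull,6,True).reshape(-1,2); return hull.reshape(-1,2),a
t=cv2.imread("top_raw.png");s=cv2.imread("side_raw.png")
c=cam("top")
for n,im,b in(("top",t,(180,55,130,125)),("side",s,(125,185,130,95))):
    h,a=corners(im,b);print(n,a.tolist())
    for z in (.047,.06,.073): print(z,ray(cam(n),a,z)[:,:2].round(4).tolist())
hsv=cv2.cvtColor(t,cv2.COLOR_BGR2HSV)
print(hsv[200,167],hsv[200,185],hsv[220,164],hsv[200,150])
# wedge ends (raw subpixel from zoom): tip left/right, butt left/right
W=np.array([[137,336],[188,341],[75,588],[131,595]])/5+[140,172]-.4
P=np.vstack([ray(c,W[:2],.003),ray(c,W[2:],.035)]);print(P.round(4).tolist())
tip=P[:2].mean(0)[:2];bt=P[2:].mean(0)[:2];print(tip,bt,np.linalg.norm(tip-bt),np.degrees(np.arctan2(*(tip-bt)[::-1])))
E
```

```text
21.5
top [[274, 130], [268, 135]]
0.047 [[0.8106, -0.0622], [0.7913, -0.0393]]
0.06 [[0.8075, -0.0616], [0.7884, -0.039]]
0.073 [[0.8043, -0.0611], [0.7854, -0.0386]]
5859.0
side [[167, 194], [245, 210], [224, 273], [134, 254]]
0.047 [[0.8423, -0.1674], [0.6566, 0.0648], [0.8693, 0.2523], [1.0639, 0.0203]]
0.06 [[0.8477, -0.1545], [0.664, 0.0753], [0.8744, 0.2607], [1.0669, 0.0312]]
0.073 [[0.8531, -0.1416], [0.6714, 0.0857], [0.8795, 0.2692], [1.07, 0.0421]]
[ 18 120 155] [ 21  95 193] [ 18 121 160] [ 21  96 194]
[[0.3975, 0.3477, 0.003], [0.3937, 0.3085, 0.003], [0.2117, 0.3837, 0.035], [0.2066, 0.3419, 0.035]]
[0.39557173 0.3281188 ] [0.2091039  0.36276933] 0.1896599878745851 -10.52696001124103
```

```bash
python3 - <<'E'
from h import *
t=cv2.imread("top_raw.png");c=cam("top")
hsv=cv2.cvtColor(t,cv2.COLOR_BGR2HSV)
print(hsv[90,250],hsv[110,280],hsv[150,240],hsv[165,242])
m=((hsv[...,0]<16)&(hsv[...,1]>115)).astype(np.uint8);m[:,:180]=0;m[:,310:]=0;m[:55]=0;m[180:]=0
k=cv2.morphologyEx(m,cv2.MORPH_OPEN,np.ones((3,3)))
cs,_=cv2.findContours(k,0,2);hh=cv2.convexHull(max(cs,key=cv2.contourArea));print(cv2.contourArea(hh))
a=cv2.approxPolyDP(hh,5,True).reshape(-1,2);print(a.tolist())
for z in (.047,.06,.073): print(z,ray(c,a,z)[:,:2].round(4).tolist())
# line-fit edges
h=hh.reshape(-1,2).astype(float)
W=np.array([[137,36],[188,41],[75,288],[131,295]])/5+[140,172]-.4
P=np.vstack([ray(c,W[:2],.003),ray(c,W[2:],.035)]);print(P.round(4).tolist())
tip=P[:2].mean(0)[:2];bt=P[2:].mean(0)[:2];print(tip,bt,np.linalg.norm(tip-bt),np.degrees(np.arctan2(*(tip-bt)[::-1])))
E
```

```text
[ 13 153 127] [ 14 153 133] [ 13 153 143] [ 13 152 131]
6240.0
[[250, 64], [299, 123], [240, 172], [191, 112]]
0.047 [[1.0686, 0.0295], [0.8376, -0.1574], [0.6497, 0.0666], [0.8805, 0.2544]]
0.06 [[1.0633, 0.0292], [0.8343, -0.156], [0.648, 0.066], [0.8767, 0.2523]]
0.073 [[1.0579, 0.029], [0.8309, -0.1547], [0.6462, 0.0655], [0.873, 0.2501]]
[[0.6291, 0.3516, 0.003], [0.6252, 0.312, 0.003], [0.4344, 0.388, 0.035], [0.4292, 0.3457, 0.035]]
[0.62716378 0.33181276] [0.43176607 0.36681093] 0.1985072729046254 -10.154711076611324
```

```bash
python3 -m handwheel '[[0,0,0,-5.1,8.5],[-3.6,-1.5,0,0,8.5],[-3.6,-1.5,0,0,8.5],[-3.6,-1.5,0,0,8.5],[-3.6,-1.5,0,0,8.5],[-3.6,-1.5,0,0,8.5],[-3.6,-1.5,0,0,8.5],[-3.6,-1.5,0,0,8.5],[-3.6,-1.5,0,0,8.5],[-3.5,-1.5,0,0,8.5]]'
python3 -m handwheel '[[0,0,3,0,8.5],[0,0,3,0,8.5],[0,0,2,0,8.5],[0,0,0,0,8.5],[0,0,0,0,8.5]]'
python3 - <<'E'
from h import *
st=env.state(); im=vision.camera("wrist"); cv2.imwrite("w1.png",im)
c=cam("wrist",st); tip=np.array([.6272,.3318]);bt=np.array([.4318,.3668]);d=(tip-bt)/np.linalg.norm(tip-bt);n=np.array([-d[1],d[0]])
P=[[*(tip+s*.02*n),.003] for s in(1,-1)]+[[*(bt+s*.02*n),.035] for s in(-1,1)]
q=proj(c,P);print(q.round(1).tolist())
v=im.copy();cv2.polylines(v,[q.round().astype(np.int32)],True,(0,0,255),1);cv2.imwrite("pics/w1.png",cv2.resize(v,(800,600)))
R_=rot(st["ee_rot"]);print(st["eef_pos"],R_.round(3).tolist())
E
```

```text
time_s: 1.1
eef_pos: [0.4466, 0.3634, 0.2308]
ee_rot: [-0.0, 0.089, 0.996, -0.0]
force: [0.2, 0.1, -0.5]
opening: 0.993
gripper_force: 0.0
time_s: 1.6
eef_pos: [0.4452, 0.3645, 0.1512]
ee_rot: [-0.001, 0.089, 0.996, -0.0]
force: [-0.3, -0.2, 1.4]
opening: 0.993
gripper_force: 0.0
[[267.3, 316.8], [236.7, 316.8], [231.3, 174.3], [272.4, 174.3]]
[0.44522834 0.36446234 0.15122635] [[-0.984, 0.177, -0.001], [0.177, 0.984, -0.001], [0.001, -0.001, -1.0]]
```

View pics/w1.png

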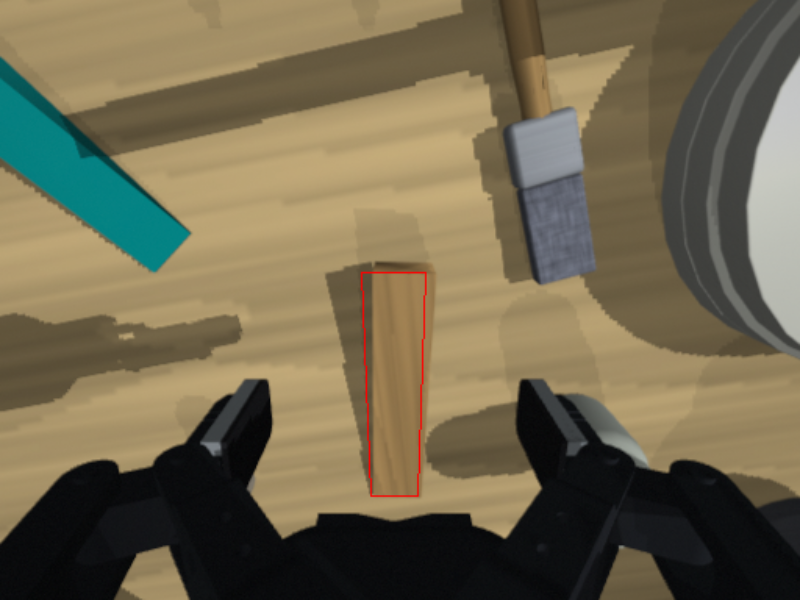

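The wrist view shows the butt's top edge at about (373–433, 264), against (362–427, 272) predicted. The tip matches at (371–420, 495). So the yaw is a little steeper, and I'll measure it here.

```bash
python3 - <<'E'
from h import *
c=cam("wrist")
b=ray(c,np.array([[373,270],[429,270]])*.64,.0345);b2=ray(c,np.array([[372,495],[421,495]])*.64,.003)
print(b,b2); bt=b.mean(0)[:2];tip=b2.mean(0)[:2];d=tip-bt;print(np.linalg.norm(d),np.degrees(np.arctan2(d[1],d[0])),np.linalg.norm(b[0]-b[1]),np.linalg.norm(b2[0]-b2[1]))
bt=ray(c,np.array([[403,264]])*.64,.035)[0][:2];d/=np.linalg.norm(d)
g=bt+.014*d; st=env.state();a=rot(st["ee_rot"]).T@(np.array([*g,0.004])-st["eef_pos"]);print(bt,g,a*100)
E
```

```text
[[0.42935975 0.3551143  0.0345    ]
 [0.43556586 0.38955396 0.0345    ]] [[0.62620165 0.31440042 0.003     ]
 [0.63349569 0.35482659 0.003     ]]
0.20095777345812582 -10.818837353445447 0.03499437217073252 0.0410789211299136
[0.42880007 0.37422483] [0.44255123 0.37159697] [ 0.46209926  0.57673406 14.82433087]
```

```bash
python3 -m handwheel '[[0.4,0.5,0,0.8,8.5],[0,0,2.5,0,8.5],[0,0,2.5,0,8.5],[0,0,2.5,0,8.5],[0,0,2.5,0,8.5],[0,0,2.5,0,8.5],[0,0,1.2,0,8.5],[0,0,0.6,0,8.5],[0,0,0.2,0,8.5],[0,0,0.1,0,8.5]]'
python3 -m handwheel '[[0,0,0,0,6],[0,0,0,0,5],[0,0,0,0,4.5],[0,0,0,0,4],[0,0,0,0,3],[0,0,0,0,3],[0,0,0,0,3],[0,0,0,0,3],[0,0,0,0,3]]'
```

```text
time_s: 2.65
eef_pos: [0.4434, 0.3711, 0.0064]
ee_rot: [0.001, 0.096, 0.995, 0.001]
force: [1.2, 0.4, 0.2]
opening: 0.992
gripper_force: 0.0
time_s: 3.55
eef_pos: [0.4429, 0.3706, 0.0059]
ee_rot: [0.0, 0.096, 0.995, 0.0]
force: [-0.2, -0.3, 6.2]
opening: 0.458
gripper_force: 60.9
```

```bash
python3 -m handwheel '[[0,0,-0.3,0,3],[0,0,-0.7,0,3],[0,0,-1.5,0,3],[0,0,-2,0,3],[0,0,-2,0,3],[0,0,-2,0,3],[0,0,-1.5,0,3],[0,0,-1,0,3],[0,0,0,-2.7,3],[0,0,0,-2.7,3]]'
python3 -m handwheel '[[-0.1,-1.4,0,0,3],[-0.4,-2.9,0,0,3],[-0.4,-3.1,0,0,3],[-0.4,-3.1,0,0,3],[-0.4,-3.1,0,0,3],[-0.4,-3.1,0,0,3],[-0.4,-3.1,0,0,3],[-0.4,-3.1,0,0,3],[-0.4,-3.1,0,0,3],[-0.2,-2.1,0,0,3]]'
python3 -m handwheel '[[0,0,0,0,3],[0,0,0,0,3],[0,0,0,0,3]]'
python3 - <<'E'
from h import *
st=env.state();R_=rot(st["ee_rot"]);print(R_.round(4).tolist())
t=vision.camera("top");s=vision.camera("side");w=vision.camera("wrist")
for n,i in zip("tsw",(t,s,w)):cv2.imwrite(n+"2.png",i)
f=lambda im,x0,y0:cv2.resize(im[y0:y0+120,x0:x0+160],(400,300),interpolation=cv2.INTER_CUBIC)
cv2.imwrite("pics/c2.png",np.vstack([np.hstack([f(t,180,120),f(s,180,170)]),np.hstack([cv2.resize(w,(400,300)),f(w,170,200)])]))
E
```

```text
time_s: 4.55
eef_pos: [0.4425, 0.3703, 0.1156]
ee_rot: [0.0, 0.048, 0.999, 0.0]
force: [-0.1, -0.2, -0.9]
opening: 0.456
gripper_force: 60.4
time_s: 5.55
eef_pos: [0.4489, 0.0846, 0.115]
ee_rot: [-0.001, 0.05, 0.999, -0.001]
force: [0.3, 0.1, -0.4]
opening: 0.46
gripper_force: 60.6
time_s: 5.85
eef_pos: [0.4497, 0.0876, 0.1152]
ee_rot: [-0.0, 0.049, 0.999, 0.0]
force: [-0.4, 0.6, -1.5]
opening: 0.455
gripper_force: 60.7
[[-0.9953, 0.0972, -0.0004], [0.0972, 0.9953, 0.0003], [0.0004, 0.0003, -1.0]]
```

View pics/c2.png

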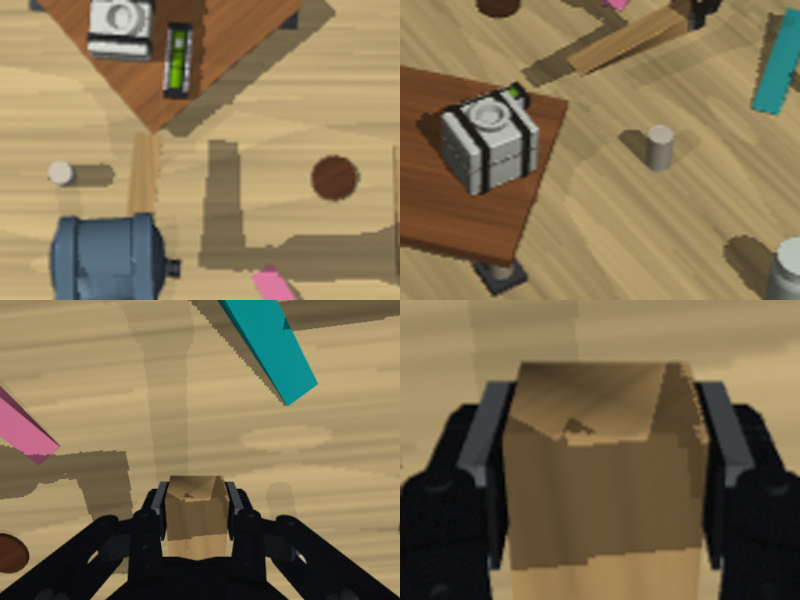

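The wedge sits straight in the jaws, with its butt visible at (600,400) in the picture. The slab corner is just ahead of the tip. Before setting down I'll refine the stand axis with sub-pixel edge lines.

```bash
cat > slab.py <<'E'
from h import *
def quad(im,name):
    hsv=cv2.cvtColor(im,cv2.COLOR_BGR2HSV)
    m=((hsv[...,0]<16)&(hsv[...,1]>115)).astype(np.uint8);m[:,:180]=0;m[:,310:]=0;m[:55]=0;m[180:]=0
    k=cv2.morphologyEx(m,cv2.MORPH_OPEN,np.ones((3,3)))
    cs,_=cv2.findContours(k,0,1);ct=max(cs,key=cv2.contourArea);p=ct.reshape(-1,2).astype(float)
    a=cv2.approxPolyDP(cv2.convexHull(ct),5,True).reshape(-1,2).astype(float);L=[]
    for i in range(4):
        A,B=a[i],a[(i+1)%4];u=(B-A)/np.linalg.norm(B-A);n=np.array([-u[1],u[0]])
        s=(p-A)@u;d=(p-A)@n;q=p[(abs(d)<2.5)&(s>6)&(s<np.linalg.norm(B-A)-6)]
        vx,vy,x,y=cv2.fitLine(q.astype(np.float32),cv2.DIST_HUBER,0,.01,.01).ravel()
        nn=np.array([-vy,vx]); o=np.sign((np.array([x,y])-a.mean(0))@nn); nn=nn*o
        L.append((nn,nn@[x,y]+.5*abs(nn).max()))   # push half a pixel outwards
    return np.array([np.linalg.solve([L[i-1][0],L[i][0]],[L[i-1][1],L[i][1]]) for i in range(4)])
c=cam("top")
q=quad(cv2.imread("top_raw.png"),"top");print(q.round(1).tolist())
i=np.argsort(q[:,1]);far,near=q[i[0]],q[i[3]];sd=q[i[1:3]];sd=sd[np.argsort(sd[:,0])]
N=ray(c,near,.0473)[0];F=ray(c,far,.0727)[0];S=ray(c,sd,.06)
print("near",N,"far",F,"sides",S.tolist(),"diag",np.linalg.norm(F-N),np.linalg.norm(S[0]-S[1]))
d1=(F-N)[:2];d2=(S[0]-S[1])[:2];d2=np.array([d2[1],-d2[0]])
print(np.degrees([np.arctan2(d1[1],d1[0]),np.arctan2(d2[1],d2[0])]))
d=d1/np.linalg.norm(d1)+d2/np.linalg.norm(d2);d/=np.linalg.norm(d);C=(N+F+S[0]+S[1])[:2]/4
foot=C-.19*d;print("C",C,"d",d,"foot",foot,N[:2]+.022*d)
E
python3 slab.py; python3 - <<'E'
from h import *
# side view mask near corner
c=cam("side")
s=cv2.imread("side_raw.png");hsv=cv2.cvtColor(s,cv2.COLOR_BGR2HSV)
# near corner in s2 crop at (568-400)/2.5+180, 100/2.5+170
print(ray(c,[[180+168/2.5,170+100/2.5]],.0473))
# level outline direction in top
t=cv2.imread("t2.png");g=t[125:165,240:262];h=cv2.cvtColor(g,cv2.COLOR_BGR2HSV)
m=((h[...,0]>30)&(h[...,0]<60)&(h[...,1]>150));y,x=np.nonzero(m);v=cv2.fitLine(np.c_[x,y].astype(np.float32),2,0,.01,.01).ravel();print(v)
a=ray(cam("top"),[[v[2]+240-10*v[0],v[3]+125-10*v[1]],[v[2]+240+10*v[0],v[3]+125+10*v[1]]],.08);dd=a[0]-a[1];print(np.degrees(np.arctan2(dd[1],dd[0])))
E
```

```text
[[249.0, 62.1], [301.0, 121.5], [241.0, 173.1], [189.2, 113.3]]
near [0.64562111 0.06275959 0.0473    ] far [1.06548773 0.03266224 0.0727    ] sides [[0.8717386775926477, 0.25908039238515773, 0.06000000000000005], [0.8398348905838152, -0.1635901983703355, 0.06000000000000005]] diag 0.4217095989892755 0.42387295256374
[-4.1001264  -4.31658282]
C [0.8556706  0.04772801] d [ 0.99730379 -0.07338362] foot [0.66618288 0.06167089] [0.6675618  0.06114515]
[[0.65040673 0.0695622  0.0473    ]]
[ 0.04833181 -0.99883133 10.404255   19.478724  ]
177.3482007959233
```

Better fit: the diagonals come to 422 and 424 mm against 424 true. The stand axis is at −4.2° yaw and the foot at about (0.668, 0.063). I'll correct and set the wedge down.

```bash
python3 -m handwheel '[[0.1,-0.85,0,-1.4,3],[0,0,2,0,3],[0,0,2.5,0,3],[0,0,2.5,0,3],[0,0,2,0,3],[0,0,1,0,3],[0,0,0.5,0,3],[0,0,0.2,0,3],[0,0,0,0,3],[0,0,0,0,3]]'
python3 -m handwheel '[[0,0,0.1,0,3],[0,0,0.1,0,3],[0,0,0,0,3]]'
python3 - <<'E'
from h import *
st=env.state();print(st["moment"],rot(st["ee_rot"]).round(4).tolist())
t=vision.camera("top");s=vision.camera("side")
for n,i in zip("ts",(t,s)):cv2.imwrite(n+"3.png",i)
f=lambda im,x0,y0,k:cv2.resize(im[y0:y0+int(300/k),x0:x0+int(400/k)],(400,300),interpolation=cv2.INTER_CUBIC)
cv2.imwrite("pics/c3.png",np.vstack([np.hstack([f(t,205,140,5),f(s,225,170,4)]),np.hstack([f(t,225,120,8),f(s,215,190,8)])]))
E
```

```text
time_s: 7.0
eef_pos: [0.4491, 0.079, 0.0091]
ee_rot: [0.001, 0.036, 0.999, 0.0]
force: [0.5, -0.1, -1.7]
opening: 0.458
gripper_force: 60.9
time_s: 7.3
eef_pos: [0.4483, 0.0789, 0.0064]
ee_rot: [0.0, 0.037, 0.999, 0.0]
force: [-1.5, -0.5, -1.3]
opening: 0.457
gripper_force: 60.9
[-0.02512896  0.06554175  0.02247037] [[-0.9973, 0.073, 0.0003], [0.073, 0.9973, 0.0001], [-0.0003, 0.0001, -1.0]]
```

View pics/c3.png

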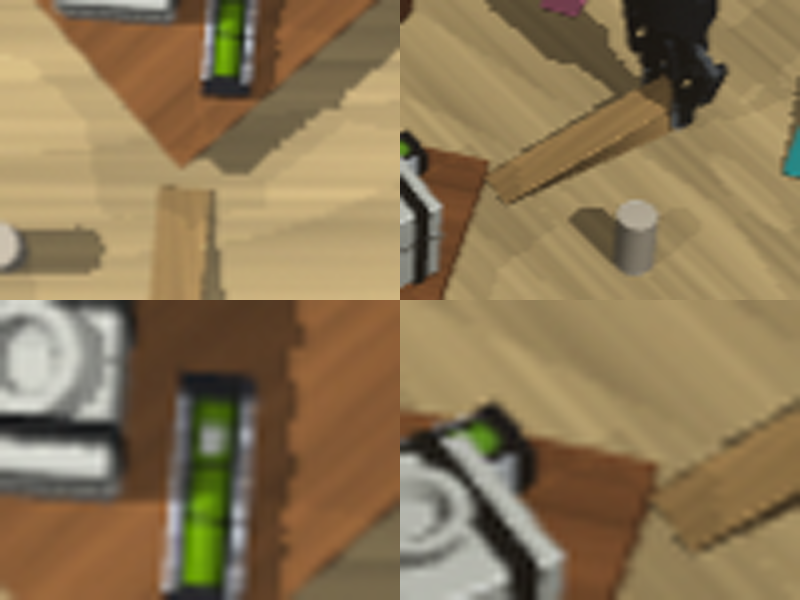

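Wedge tip at (186,190) in the top crop, directly in line with the slab corner at (182,165). The bubble is at its far stop, crop row 437, with the lines at rows 465 and 520. Now press lightly to seat it on the table, then approach.

```bash
python3 -m handwheel '[[0,0,0.05,0,3],[0,0,0,0,3],[0,0,0,0,3]]'
python3 -m handwheel '[[0,0,0.05,0,3],[0,0,0,0,3],[0,0,0,0,3]]'
```

```text
time_s: 7.7
eef_pos: [0.4483, 0.0789, 0.006]
ee_rot: [0.0, 0.037, 0.999, 0.0]
force: [-1.3, 0.3, 1.4]
opening: 0.458
gripper_force: 61.0
time_s: 8.0
eef_pos: [0.4483, 0.0789, 0.0059]
ee_rot: [0.0, 0.037, 0.999, 0.0]
force: [-3.2, -0.6, 8.9]
opening: 0.458
gripper_force: 62.0
```

```bash
python3 -m handwheel '[[0,0,-0.05,0,3],[-0.2,0,0,0,3],[-0.4,0,0,0,3],[-0.5,0,0,0,3],[-0.5,0,0,0,3],[-0.5,0,0,0,3],[-0.5,0,0,0,3],[-0.4,0,0,0,3],[-0.3,0,0,0,3],[-0.2,0,0,0,3]]'
python3 -m handwheel '[[-0.15,0,0,0,3],[-0.15,0,0,0,3],[-0.15,0,0,0,3],[-0.15,0,0,0,3],[-0.15,0,0,0,3],[-0.15,0,0,0,3],[-0.15,0,0,0,3],[-0.15,0,0,0,3],[-0.15,0,0,0,3],[-0.15,0,0,0,3]]'
python3 -m handwheel '[[-0.15,0,0,0,3],[-0.15,0,0,0,3],[-0.15,0,0,0,3],[-0.15,0,0,0,3],[-0.15,0,0,0,3],[-0.15,0,0,0,3],[-0.15,0,0,0,3],[-0.15,0,0,0,3],[-0.15,0,0,0,3],[-0.15,0,0,0,3]]'
cat > bub.py <<'E'
from h import *
import sys
t=vision.camera("top");cv2.imwrite(sys.argv[1],t)
# along the vial: profile of greyness/whiteness (blue channel high = bubble)
g=t[125:165,240:262].astype(float);h=cv2.cvtColor(g.astype(np.uint8),cv2.COLOR_BGR2HSV)
m=(h[...,0]>28)&(h[...,0]<65)&(h[...,1]>120)
for r in range(5,34):
    x0=250.9-(125+r-144.4)*.075  # vial axis, slope from level
    xs=np.arange(-1,2)+x0-240
    v=[np.array([np.interp(x,np.arange(22),g[r,:,ch]) for x in xs]).mean() for ch in range(3)]
    print(125+r,[int(k) for k in v])
E
python3 bub.py t4.png
```

```text
time_s: 9.0
eef_pos: [0.4827, 0.0765, 0.0059]
ee_rot: [-0.001, 0.036, 0.999, 0.0]
force: [-4.2, 0.4, 7.6]
opening: 0.462
gripper_force: 61.6
time_s: 10.0
eef_pos: [0.4975, 0.0754, 0.006]
ee_rot: [-0.001, 0.036, 0.999, 0.0]
force: [-4.3, 0.5, 7.0]
opening: 0.461
gripper_force: 61.6
time_s: 11.0
eef_pos: [0.5051, 0.0748, 0.0058]
ee_rot: [-0.007, 0.036, 0.999, 0.0]
force: [-22.5, 0.7, 28.8]
opening: 0.459
gripper_force: 64.7
130 [31, 29, 29]
131 [30, 33, 30]
132 [25, 59, 44]
133 [10, 93, 63]
134 [21, 95, 67]
135 [69, 108, 90]
136 [119, 133, 126]
137 [119, 133, 126]
138 [108, 129, 119]
139 [29, 90, 66]
140 [18, 66, 47]
141 [10, 93, 64]
142 [10, 96, 65]
143 [10, 105, 71]
144 [10, 135, 90]
145 [11, 138, 94]
146 [15, 118, 81]
147 [18, 108, 75]
148 [10, 141, 95]
149 [10, 141, 95]
150 [10, 142, 96]
151 [11, 141, 95]
152 [10, 138, 93]
153 [10, 139, 94]
154 [11, 129, 88]
155 [37, 59, 49]
156 [42, 40, 40]
157 [44, 41, 41]
158 [41, 39, 41]
```

Contact came on too stiffly (−22 N), with the bubble still at its stop. I'll back off a little and look.

```bash
python3 -m handwheel '[[0.3,0,0,0,3],[0.3,0,-0.02,0,3],[0,0,0,0,3]]'
python3 - <<'E'
from h import *
st=env.state();print(st["moment"],rot(st["ee_rot"]).round(3).tolist())
t=vision.camera("top");s=vision.camera("side")
for n,i in zip("ts",(t,s)):cv2.imwrite(n+"5.png",i)
w=vision.camera("wrist")
f=lambda im,x0,y0,k:cv2.resize(im[y0:y0+int(300/k),x0:x0+int(400/k)],(400,300),interpolation=cv2.INTER_CUBIC)
cv2.imwrite("pics/c5.png",np.vstack([np.hstack([f(t,205,140,5),f(s,225,170,4)]),np.hstack([f(w,150,200,2),f(s,215,180,6)])]))
E
```

```text
time_s: 11.35
eef_pos: [0.5054, 0.0749, 0.0059]
ee_rot: [-0.001, 0.036, 0.999, 0.0]
force: [-4.9, 0.8, 6.8]
opening: 0.46
gripper_force: 61.9
[0.14892908 1.21724298 0.05234198] [[-0.997, 0.073, -0.002], [0.073, 0.997, 0.001], [0.003, 0.0, -1.0]]
```

View pics/c5.png

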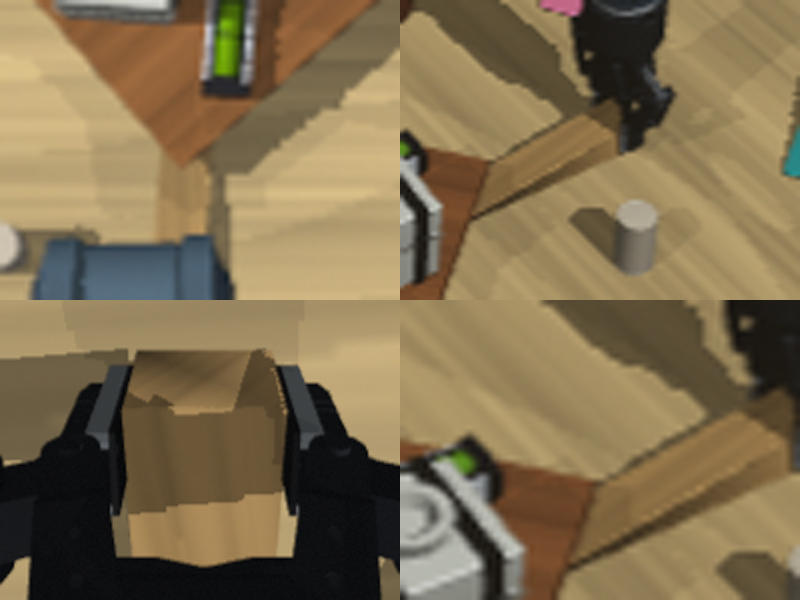

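The pictures show the tip just under the slab, but the moment of +1.2 N m suggests the wedge is pitched slightly tip-up in the jaws. I'll back off, release so it lies flat, then regrip with no down-load.

```bash
python3 -m handwheel '[[0.3,0,0,0,3],[0.4,0,0,0,3],[0.4,0,0,0,3],[0.3,0,0,0,3],[0,0,0,0,3],[0,0,0,0,3]]'
python3 -c "
from h import *
s=env.state();print(s['moment'])"
python3 -m handwheel '[[0,0,-0.03,0,4.6],[0,0,0,0,5],[0,0,0,0,5.2],[0,0,0,0,5.2],[0,0,0,0,5.2]]'
python3 -c "
from h import *
s=env.state();print(s['moment'],s['force']);w=vision.camera('wrist');t=vision.camera('top');cv2.imwrite('t6.png',t)
f=lambda im,x0,y0,k:cv2.resize(im[y0:y0+int(300/k),x0:x0+int(400/k)],(400,300),interpolation=cv2.INTER_CUBIC)
cv2.imwrite('pics/c6.png',np.hstack([f(w,150,200,2),f(t,205,140,5)]))"
```

```text
time_s: 12.1
eef_pos: [0.4926, 0.0756, 0.0059]
ee_rot: [-0.0, 0.036, 0.999, 0.0]
force: [-0.1, 0.3, -0.5]
opening: 0.462
gripper_force: 61.2
[-0.02638267  0.20904429  0.02598471]
time_s: 12.6
eef_pos: [0.4932, 0.0756, 0.0063]
ee_rot: [0.0, 0.037, 0.999, 0.0]
force: [-0.0, 0.1, 0.6]
opening: 0.61
gripper_force: 0.0
[ 0.02105609 -0.00366963 -0.01685032] [-0.00650638  0.1494163   0.63322845]
```

View pics/c6.png

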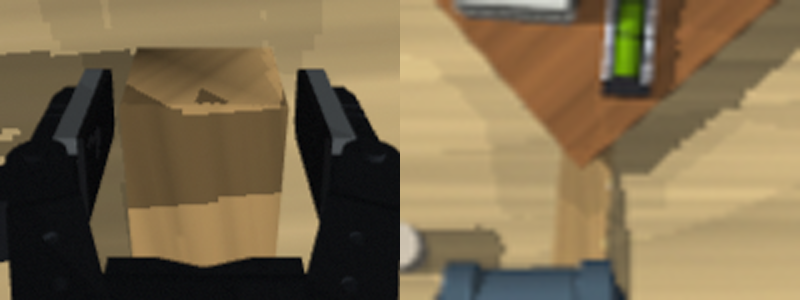

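The wedge is loose and lies flat, centred between the pads. Its line to the corner is still good. Regrip.

```bash
python3 -m handwheel '[[0,0,0,0,4.6],[0,0,0,0,4.2],[0,0,0,0,3.8],[0,0,0,0,3],[0,0,0,0,3],[0,0,0,0,3]]'
python3 -c "
from h import *
s=env.state();print(s['moment'],s['force'])"
python3 -m handwheel '[[0,0,-0.05,0,3],[0,0,0,0,3],[0,0,0,0,3]]'
python3 -c "
from h import *
s=env.state();print(s['moment'],s['force'])"
```

```text
time_s: 13.3
eef_pos: [0.4933, 0.0756, 0.0065]
ee_rot: [0.0, 0.037, 0.999, 0.0]
force: [-0.9, 0.2, 4.4]
opening: 0.457
gripper_force: 60.0
[-0.01821432  0.16988649  0.00306875] [-0.90830491  0.1550359   4.40818256]
time_s: 13.6
eef_pos: [0.4929, 0.0756, 0.0065]
ee_rot: [-0.0, 0.037, 0.999, 0.0]
force: [-0.1, 0.2, -0.3]
opening: 0.456
gripper_force: 60.2
[ 0.01974584  0.00331075 -0.0215809 ] [-0.08826396  0.15704204 -0.34561638]
```

```bash
python3 -m handwheel '[[-0.15,0,0,0,3],[-0.15,0,0,0,3],[-0.15,0,0,0,3],[-0.15,0,0,0,3],[-0.15,0,0,0,3],[-0.1,0,0,0,3],[-0.1,0,0,0,3]]'
python3 -m handwheel '[[-0.1,0,0,0,3],[-0.1,0,0,0,3],[-0.1,0,0,0,3],[-0.1,0,0,0,3]]'
python3 -c "
from h import *
s=env.state();print(s['moment'],s['force'])"
python3 -m handwheel '[[-0.1,0,0,0,3],[-0.1,0,0,0,3],[-0.1,0,0,0,3],[-0.1,0,0,0,3]]'
python3 -c "
from h import *
s=env.state();print(s['moment'],s['force'])"
```

```text
time_s: 14.3
eef_pos: [0.5026, 0.0749, 0.0067]
ee_rot: [-0.0, 0.037, 0.999, 0.0]
force: [-0.0, -1.0, -1.3]
opening: 0.458
gripper_force: 60.3
time_s: 14.7
eef_pos: [0.5048, 0.0747, 0.0066]
ee_rot: [-0.002, 0.036, 0.999, 0.0]
force: [-6.3, 0.4, 4.2]
opening: 0.457
gripper_force: 60.7
[0.03412743 1.00539893 0.05947229] [-6.3133316   0.40903305  4.23358983]
time_s: 15.1
eef_pos: [0.5054, 0.0747, 0.0065]
ee_rot: [-0.004, 0.036, 0.999, 0.0]
force: [-15.0, 0.5, 14.3]
opening: 0.454
gripper_force: 62.0
[ 0.09122176  2.38251924 -0.02601882] [-14.96552758   0.48121732  14.34119105]
```

```bash
for i in 1; do python3 -m handwheel '[[0,0,-0.05,0,3],[0,0,0,0,3]]'; done
python3 -m handwheel '[[0,0,-0.05,0,3],[0,0,0,0,3]]'
python3 -m handwheel '[[0,0,-0.05,0,3],[0,0,0,0,3]]'
python3 -c "
from h import *
s=env.state();print(s['moment'],s['force'],rot(s['ee_rot'])[2])"
```

```text
time_s: 15.3
eef_pos: [0.5064, 0.0746, 0.0065]
ee_rot: [-0.004, 0.036, 0.999, 0.0]
force: [-9.9, 0.8, 4.4]
opening: 0.458
gripper_force: 61.0
time_s: 15.5
eef_pos: [0.5064, 0.0746, 0.0067]
ee_rot: [-0.004, 0.036, 0.999, 0.0]
force: [-7.3, 0.8, 1.0]
opening: 0.455
gripper_force: 60.6
time_s: 15.7
eef_pos: [0.5065, 0.0745, 0.0071]
ee_rot: [-0.003, 0.036, 0.999, 0.0]
force: [-8.1, 0.5, -0.4]
opening: 0.456
gripper_force: 60.4
[0.14763579 1.12093066 0.05850625] [-8.05205723  0.4979173  -0.35704021] [ 6.97095839e-03 -1.22603114e-04 -9.99975695e-01]
```

Confirmed: arm compliance was pressing the tip into the table. I'll keep pushing while holding the vertical force near zero.

```bash
for i in 1; do python3 -m handwheel '[[-0.1,0,-0.01,0,3],[-0.1,0,-0.01,0,3],[-0.1,0,-0.01,0,3],[-0.1,0,-0.01,0,3],[-0.1,0,-0.01,0,3]]'; done
python3 -m handwheel '[[-0.1,0,-0.01,0,3],[-0.1,0,-0.01,0,3],[-0.1,0,-0.01,0,3],[-0.1,0,-0.01,0,3],[-0.1,0,-0.01,0,3]]'
python3 -c "
from h import *
s=env.state();print(s['moment'],s['force'],rot(s['ee_rot'])[2])"
```

```text
time_s: 16.2
eef_pos: [0.5111, 0.0742, 0.0074]
ee_rot: [-0.004, 0.036, 0.999, 0.0]
force: [-7.6, 1.1, -0.1]
opening: 0.458
gripper_force: 60.4
time_s: 16.7
eef_pos: [0.5161, 0.0738, 0.0078]
ee_rot: [-0.004, 0.036, 0.999, 0.0]
force: [-6.3, 0.3, -0.7]
opening: 0.457
gripper_force: 60.3
[ 0.0856784   1.25122403 -0.01670792] [-6.32189176  0.31284686 -0.67338486] [ 7.92793262e-03 -2.65554696e-04 -9.99968538e-01]
```

```bash
python3 -m handwheel '[[-0.1,0,0,0,3],[-0.1,0,0,0,3],[-0.1,0,0,0,3],[-0.1,0,0,0,3],[-0.1,0,0,0,3],[-0.1,0,0,0,3],[-0.1,0,0,0,3],[-0.1,0,0,0,3],[-0.1,0,0,0,3],[-0.1,0,0,0,3]]'
python3 -m handwheel '[[-0.1,0,0,0,3],[-0.1,0,0,0,3],[-0.1,0,0,0,3],[-0.1,0,0,0,3],[-0.1,0,0,0,3],[-0.1,0,0,0,3],[-0.1,0,0,0,3],[-0.1,0,0,0,3],[-0.1,0,0,0,3],[-0.1,0,0,0,3]]'
cat > bub.py <<'E'
from h import *
import sys
t=vision.camera("top");cv2.imwrite(sys.argv[1],t)
g=t[128:158,244:258].astype(float)
B=g[...,0]; m=(B>55)&(g[...,1]<200)
rows=np.arange(128,158); prof=[]
for r in rows:
    x0=250.9-(r-144.4)*.05
    v=[np.mean([np.interp(x-244,np.arange(14),g[r-128,:,ch]) for x in (x0-.7,x0,x0+.7)]) for ch in (0,1)]
    prof.append(v)
p=np.array(prof); k=(rows>132)&(rows<155); w=np.clip(p[:,0]-20,0,None)*k
print("blue",p[k,0].astype(int).tolist(),"\ngreen",p[k,1].astype(int).tolist())
print("bubble row",(w*rows).sum()/w.sum()); s=env.state();print(s["moment"].round(2),s["force"].round(1),rot(s["ee_rot"])[2].round(4))
E
python3 bub.py t7.png
```

```text
time_s: 17.7
eef_pos: [0.5262, 0.073, 0.0077]
ee_rot: [-0.004, 0.036, 0.999, 0.0]
force: [-7.2, 0.1, -0.6]
opening: 0.455
gripper_force: 60.3
time_s: 18.7
eef_pos: [0.5363, 0.0723, 0.0077]
ee_rot: [-0.004, 0.036, 0.999, 0.0]
force: [-6.4, 0.1, -1.5]
opening: 0.457
gripper_force: 60.3
blue [10, 48, 106, 131, 126, 89, 11, 16, 10, 10, 10, 10, 10, 19, 10, 10, 10, 10, 10, 10, 10, 16] 
green [97, 104, 131, 142, 140, 122, 91, 65, 97, 98, 108, 142, 134, 96, 139, 140, 140, 139, 137, 136, 132, 107]
bubble row 136.25393344298791
[ 0.07  1.09 -0.01] [-5.4  0.3 -0.8] [ 7.e-03 -2.e-04 -1.e+00]
```

```bash
python3 -m handwheel '[[-0.1,0,0,0,3],[-0.1,0,0,0,3],[-0.1,0,0,0,3],[-0.1,0,0,0,3],[-0.1,0,0,0,3],[-0.1,0,0,0,3],[-0.1,0,0,0,3],[-0.1,0,0,0,3],[-0.1,0,0,0,3],[-0.1,0,0,0,3]]'
python3 -m handwheel '[[-0.1,0,0,0,3],[-0.1,0,0,0,3],[-0.1,0,0,0,3],[-0.1,0,0,0,3],[-0.1,0,0,0,3],[-0.1,0,0,0,3],[-0.1,0,0,0,3],[-0.1,0,0,0,3],[-0.1,0,0,0,3],[-0.1,0,0,0,3]]'
python3 bub.py t8.png; python3 -m handwheel '[[0,0,0,0,3],[0,0,0,0,3],[0,0,0,0,3],[0,0,0,0,3],[0,0,0,0,3],[0,0,0,0,3],[0,0,0,0,3],[0,0,0,0,3],[0,0,0,0,3],[0,0,0,0,3]]'; python3 bub.py t9.png
```

```text
time_s: 19.75
eef_pos: [0.5465, 0.0716, 0.0077]
ee_rot: [-0.004, 0.036, 0.999, -0.0]
force: [-6.7, 0.6, -1.3]
opening: 0.46
gripper_force: 60.4
time_s: 20.75
eef_pos: [0.5566, 0.0709, 0.0077]
ee_rot: [-0.004, 0.036, 0.999, -0.0]
force: [-6.3, 0.7, -1.8]
opening: 0.453
gripper_force: 60.4
blue [10, 10, 10, 11, 61, 122, 104, 112, 76, 10, 10, 10, 10, 15, 10, 10, 10, 10, 10, 10, 10, 27] 
green [98, 98, 98, 98, 108, 135, 114, 124, 115, 107, 142, 142, 133, 96, 140, 140, 139, 138, 136, 135, 128, 82]
bubble row 139.34413623107903
[-0.01  1.02  0.  ] [-5.4  0.3 -3.4] [ 6.7e-03 -3.0e-04 -1.0e+00]
time_s: 21.8
eef_pos: [0.557, 0.0708, 0.0077]
ee_rot: [-0.003, 0.036, 0.999, -0.0]
force: [-5.4, 0.6, -2.9]
opening: 0.459
gripper_force: 60.5
blue [10, 11, 10, 10, 10, 47, 104, 118, 122, 77, 10, 10, 10, 15, 10, 10, 10, 10, 10, 10, 10, 29] 
green [98, 99, 98, 98, 98, 100, 114, 128, 138, 123, 141, 142, 132, 96, 140, 140, 139, 139, 136, 135, 127, 73]
bubble row 140.54662893700788
[0.11 1.   0.09] [-5.9  0.2 -2.3] [ 6.3e-03 -2.0e-04 -1.0e+00]
```

```bash
python3 -m handwheel '[[-0.1,0,0,0,3],[-0.1,0,0,0,3],[-0.1,0,0,0,3],[-0.1,0,0,0,3],[-0.1,0,0,0,3],[-0.1,0,0,0,3],[-0.1,0,0,0,3],[-0.1,0,0,0,3],[-0.1,0,0,0,3],[-0.1,0,0,0,3]]'
python3 -m handwheel '[[-0.1,0,0,0,3],[-0.1,0,0,0,3],[-0.1,0,0,0,3],[-0.1,0,0,0,3],[-0.1,0,0,0,3],[-0.1,0,0,0,3],[-0.1,0,0,0,3]]'
python3 -m handwheel '[[0,0,0,0,3],[0,0,0,0,3],[0,0,0,0,3],[0,0,0,0,3],[0,0,0,0,3],[0,0,0,0,3],[0,0,0,0,3],[0,0,0,0,3],[0,0,0,0,3],[0,0,0,0,3]]'; python3 bub.py t10.png
python3 - <<'E'
import cv2,numpy as np
t=cv2.imread('t10.png');cv2.imwrite('pics/t10.png',np.hstack([cv2.resize(t[126:160,238:264],(460,600),interpolation=cv2.INTER_NEAREST)]))
E
```

```text
time_s: 22.85
eef_pos: [0.5667, 0.0701, 0.0076]
ee_rot: [-0.003, 0.036, 0.999, -0.0]
force: [-5.4, 1.8, -2.0]
opening: 0.458
gripper_force: 60.5
time_s: 23.55
eef_pos: [0.5738, 0.0696, 0.0076]
ee_rot: [-0.003, 0.036, 0.999, -0.0]
force: [-5.5, 0.7, -2.4]
opening: 0.457
gripper_force: 60.5
time_s: 24.55
eef_pos: [0.5743, 0.0696, 0.0078]
ee_rot: [-0.003, 0.036, 0.999, 0.0]
force: [-5.5, 1.4, -3.8]
opening: 0.453
gripper_force: 60.6
blue [10, 10, 10, 10, 10, 10, 14, 16, 88, 177, 199, 187, 33, 12, 10, 10, 10, 10, 10, 10, 10, 35] 
green [97, 98, 98, 98, 99, 92, 67, 98, 124, 188, 208, 200, 113, 115, 139, 139, 138, 138, 135, 135, 124, 54]
bubble row 143.11192742959483
[ 0.1   0.97 -0.02] [-5.4  0.5 -3.6] [ 5.8e-03 -2.0e-04 -1.0e+00]
```

View pics/t10.png

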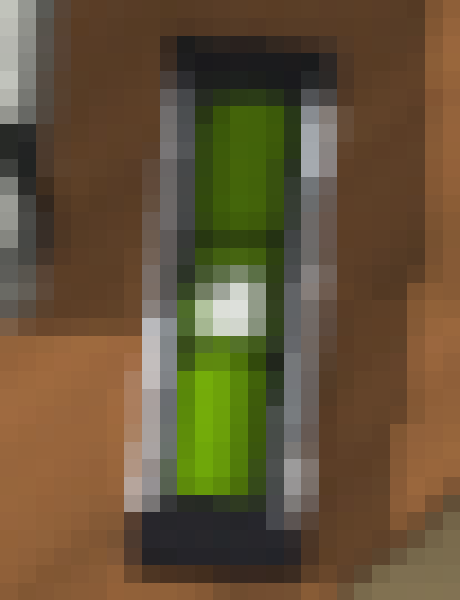

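The bubble is at rows 265–345, between the lines at 238 and 355. Now I'll lower the butt about 1 mm, open, and check.

```bash
python3 -m handwheel '[[0.1,0,0.04,0,3],[0.1,0,0.04,0,3],[0,0,0.03,0,3],[0,0,0,0,3],[0,0,0,0,3]]'
python3 -m handwheel '[[0,0,0,0,4.2],[0,0,0,0,4.6],[0,0,0,0,5],[0,0,0,0,5.5],[0,0,0,0,5.5],[0,0,0,0,5.5],[0,0,0,0,5.5],[0,0,0,0,5.5],[0,0,0,0,5.5],[0,0,0,0,5.5]]'
python3 -m handwheel '[[0,0,0,0,5.5],[0,0,0,0,5.5],[0,0,0,0,5.5],[0,0,0,0,5.5],[0,0,0,0,5.5]]'
python3 bub.py t11.png
```

```text
time_s: 25.1
eef_pos: [0.5744, 0.0696, 0.0077]
ee_rot: [-0.001, 0.037, 0.999, -0.0]
force: [-4.6, 1.2, -4.6]
opening: 0.454
gripper_force: 60.7
time_s: 26.1
eef_pos: [0.5754, 0.0696, 0.0082]
ee_rot: [-0.0, 0.037, 0.999, 0.0]
force: [0.3, -0.8, -0.1]
opening: 0.646
gripper_force: 0.0
time_s: 26.6
eef_pos: [0.5754, 0.0696, 0.0082]
ee_rot: [0.0, 0.037, 0.999, 0.0]
force: [-0.3, -0.0, -0.7]
opening: 0.639
gripper_force: 0.0
blue [10, 10, 10, 10, 10, 10, 16, 61, 128, 148, 190, 91, 11, 10, 10, 10, 10, 10, 10, 10, 10, 33] 
green [98, 99, 98, 98, 98, 91, 66, 104, 141, 159, 204, 159, 120, 107, 140, 139, 138, 137, 135, 135, 124, 58]
bubble row 142.53278330441728
[ 0.02 -0.01  0.03] [ 0.3  0.6 -0.1] [-0.e+00  1.e-04 -1.e+00]
```

The bubble is at row 142.5, with the lines at 139.2 and 146, so it's centred. Withdraw straight up and check.

```bash
python3 -m handwheel '[[0,0,0,0,6.5],[0,0,-0.5,0,6.5],[0,0,-1,0,6.5],[0,0,-2,0,6.5],[0,0,-3,0,6.5],[0,0,-3,0,6.5],[1,0,-3,0,6.5],[3,0,-2,0,6.5],[4,0,-1,0,6.5],[4,0,0,0,6.5]]'
python3 -m handwheel '[[4,0,0,0,6.5],[2,0,0,0,6.5],[0,0,0,0,6.5],[0,0,0,0,6.5],[0,0,0,0,6.5],[0,0,0,0,6.5],[0,0,0,0,6.5]]'
python3 bub.py t12.png
python3 - <<'E'
from h import *
t=cv2.imread('t12.png');s=vision.camera("side")
f=lambda im,x0,y0,k:cv2.resize(im[y0:y0+int(300/k),x0:x0+int(400/k)],(400,300),interpolation=cv2.INTER_CUBIC)
cv2.imwrite('pics/end.png',np.vstack([np.hstack([f(t,190,130,4),f(s,215,160,4)]),np.hstack([cv2.resize(t,(400,300)),cv2.resize(s,(400,300))])]))
E
```

```text
time_s: 27.65
eef_pos: [0.4565, 0.0784, 0.166]
ee_rot: [0.003, 0.037, 0.999, 0.0]
force: [0.6, -0.6, 0.2]
opening: 0.759
gripper_force: 0.0
time_s: 28.35
eef_pos: [0.3968, 0.0826, 0.1632]
ee_rot: [0.0, 0.037, 0.999, 0.0]
force: [0.7, -0.6, 0.3]
opening: 0.763
gripper_force: 0.0
blue [10, 10, 10, 10, 10, 10, 14, 58, 121, 140, 182, 103, 11, 12, 10, 10, 10, 10, 10, 10, 10, 31] 
green [93, 93, 93, 93, 94, 87, 62, 99, 133, 151, 197, 155, 113, 102, 133, 132, 132, 130, 128, 127, 118, 55]
bubble row 142.55377097666045
[ 0.01 -0.03 -0.01] [ 0.4 -0.2 -0.6] [ 1.e-04  1.e-04 -1.e+00]
```

View pics/end.png

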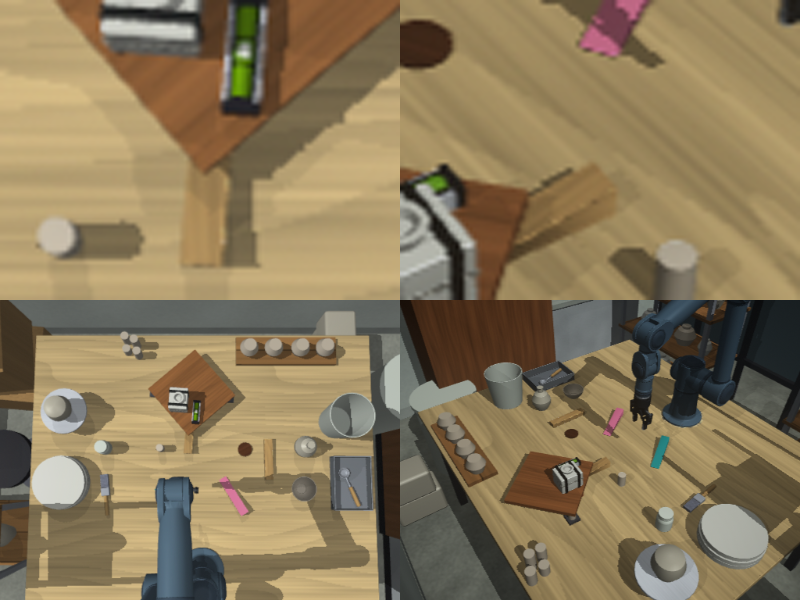

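The wedge lies flat under the low corner at (205,215), in line with it. The bubble is centred and everything else is where it was.

```bash
python3 -c "
from workcell import order
print(order.finish_job())"
```

```text
the job is handed in; nothing more can be done
None
```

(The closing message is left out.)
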